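# Seat the brass sleeve in the V-block

### The arm

A 6-joint arm with a two-finger parallel gripper is mounted at the origin on the work surface. World frame = base frame: x ahead of the robot, y to its left, z up, the work surface at z = 0. Lengths are in m, angles in rad, forces in N, time in s.
With the tool pointing down it reaches from about 0.375 to 0.9 m from the base axis. Payload 3.1 kg.
Tool frame: the origin (TCP) lies on the centre line of the jaws, within the pads' length; the fingertips stand 8 mm ahead of it and the grasp point (between the pads) lies 11 mm behind it; z points along the fingers, y is the line along which they close (so a half turn about z gives the same grasp; the last joint's range is limited). The gripper opens to 87 mm and grips with 3 to 60 N. Pads are 19 mm wide; open, the fingers measure 117 mm over their backs; the gripper's body (75 mm by 190 mm) begins 51 mm behind the grasp point.
Start: joints at [-1.5, 0.527, 1.433, -0, 1.181, -0.178], TCP at [0.155, -0.606, 0.231] pointing down, gripper open.
Joint ranges: [-3.08, 3.08], [-0.75, 2.2], [0.22, 2.44], [-1.43, 4.57], [0, 2.65], [-2.85, 2.85]. Speed limits (rad/s): [2.79, 2.79, 3.14, 3.14, 3.14, 3.14].

### API

Orientations are given as a unit quaternion [x, y, z, w].
In Python, from rig import robot gives the robot as it stands. The module is installed in compiled form; this text tells all that it offers.
- The arm moves only by the tool send_rows, never from a script. Its argument "increments" is one flat list of numbers, 7 for each row, row after row: the turn, a rotation vector about the world's x, y, z in rad, then the shift along the world's x, y, z in cm, then the opening, from 0 (shut) to 1 (fully open). A call has 1 to 20 rows; each row shifts and turns the commanded pose from where the row before left it; what a row does not reach is not made up. A row lasts 1/12 s, in which the tool goes at most 41.7 mm and 7.16 degrees, less where a joint would pass 70% of its speed; a pose out of reach is approached as far as the arm can. A call is refused whole if a number of a shift passes 4.17 or a number of a turn 0.125, either way. A call with a gripper value outside its range is refused whole. The fingers move at their own pace and stop on an object; "newtons" is the grip in N (left out, the last holds). Time passes only in rows, so rows that do not move let the fingers close. It gives the time, the measured TCP pose, the force, the opening and the grip force at its end, in the units of the state.
- robot.get_obs(): the state, without advancing time (a new reading comes with each control period).
- robot.camera(name): name is "scene" or "side" or "wrist"; returns a dict with "image" (400x640x3 uint8, red, green, blue), "range_z" (400x640 float32, m along the optical axis (not along the pixel's ray), 0 where there is no reading), "fx", "fy", "cx", "cy" (pixels), "R" (3x3) and "t" (3): a world point X has camera coordinates R X + t. Camera axes: x right, y down, z forward; pixel columns grow to the right and rows downward; lengths in m; the calibration is good to about 2 mm. The wrist camera is an equidistant fisheye: a pixel r from the principal point sees the ray r / f radians off the axis. A picture is of the moment at which its call begins.
- robot.hand_in(): hands the job in; it is judged then, once.
The state is a dict: "time": time; "q": joint angles; "joint_velocities": joint speeds; "joint_torque": joint torques, N m; "position": TCP position; "tool_rot": TCP orientation; "ft_force": force on the tool from outside, world axes, zero at the start; "moment": the same for the moment, N m; "grip_width": finger opening in m; "grip_force": force on a finger pad.
Only numpy, scipy, OpenCV 4.12 (cv2) and the standard library are available. Lean on these libraries where they do the work, as an engineer would, in place of code of your own. Each camera call takes 0.05 s, during which the arm holds its last target. There are 200 camera calls.

### The job

Three round parts stand in a row on the guitar maker's bench. Slide the brass sleeve along the bench top, without lifting it, into the mouth of the blue V-block and press it lightly home, so that it stands upright and centred against both faces of the V, ready to be clamped for deburring; then let go of it. Leave the steel sleeve and the dark wooden blank standing where they are.

Things in the scene. Friction and masses are not known exactly. Their poses are not given: they have to be found in the camera images.
- brass_sleeve: The part to move: yellow brass sleeve standing on end, 46 mm diameter, 45 mm high, 22 mm blind bore in its top, 0.4 to 0.63 kg. A level push of 2 to 8 N at half height slides it without tipping. Origin: centre of its underside, z up its axis. Starts upright in a row of three, about 100 mm apart, running away from the robot on its left; their order changes.
- v_block: Blue V-block fixed to the bench, 36 mm high, two bolts behind the V to 50 mm. Upright 90 degree V, no floor, slippery faces. Origin: V's inner corner at bench level; x level out of the mouth, z up. Faces run at 45 degrees to x, ending at x 40, y +-40 mm; block spans x -45 to 40, y +-60 mm. On the robot's right, mouth facing the row (x within 15 degrees of world +y), clear bench between.
- v_seat (a point): Point at bench level where the axis of the brass sleeve stands when it touches both faces of the V: 32.5 mm out from the V's inner corner along the V-block's x axis. Axes as the V-block's.
- steel_sleeve: Bystander: grey steel sleeve of the same size and shape (46 mm across, 45 mm high). Origin: centre of its underside, z up its axis. Starts upright in a row of three, about 100 mm apart, running away from the robot on its left; their order changes.
- wood_blank: Bystander: dark brown wooden blank, 46 mm across, 45 mm high, light (70 g), with a shallow hollow in its top and no bore. Origin: centre of its underside, z up its axis. Starts upright in a row of three, about 100 mm apart, running away from the robot on its left; their order changes.
Mind the look-alikes: they are no part of the job. Of the things that look like the brass_sleeve, take the one that is nearest to the robot's base at the start.

How it is judged:
By the outcome, as a careful person would: the job done as asked, in the order asked, and still so for the second after the job is handed in, with the robot touching nothing.
It also fails if it takes over 45 s, if anything falls off the work surface, if the arm or the gripper's body presses on something with over 40 N, if the wrist force passes 120 N, or if a joint passes its speed limit or range.

## Working session

There is one attempt and no reset: what is moved stays moved. The work goes in short steps, Python scripts to look and compute and a tool call to move; the robot and the scene stay as the last step left them, time stands still between calls to the robot, and variables do not carry over. Pictures are saved under pics/ and viewed, at most 10 in all, crops included, and the job is handed in when it is done.

Besides the shell and the picture viewer there is one more tool, called by a JSON object that holds its "fn" and its "kwargs", one argument or row to a line. send_rows: Moves the arm, as the interface text tells. Its arguments: {"type":"object","properties":{"increments":{"type":"array"},"newtons":{"type":"number"}},"required":["increments"]}

```bash
mkdir -p pics
cat > h.py <<'E'
import numpy as np, cv2
from rig import robot
def save(n,f): 
    c=robot.camera(n); cv2.imwrite('pics/'+f,c['image'][:,:,::-1]); return c
def plane(c,u,v,z):
    d=c['R'].T@np.array([(u-c['cx'])/c['fx'],(v-c['cy'])/c['fy'],1]); o=-c['R'].T@c['t']
    return o+d*(z-o[2])/d[2]
def pts(c):
    v,u=np.mgrid[0:400,0:640]; z=c['range_z']
    P=np.stack([(u-c['cx'])/c['fx']*z,(v-c['cy'])/c['fy']*z,z],-1)
    return (P-c['t'])@c['R']
E
python3 - <<'E'
from h import *
a=save('scene','scene1.png'); b=save('side','side1.png')
for c in(a,b): print(-c['R'].T@c['t'],c['R'][2],c['fx'])
o=robot.get_obs(); print(o['time'],o['position'],o['tool_rot'],o['ft_force'])
E
```

```text
[1.08042292 0.25713158 0.8996173 ] [-0.49878926 -0.21521298 -0.83957885] 469.2671190568441
[0.15530532 0.48078499 0.39815326] [ 0.60084514 -0.61018384 -0.51639209] 391.26462826869226
0.1 [ 0.15447461 -0.60495452  0.22967426] [ 9.92206429e-01  1.24601323e-01  3.75807902e-05 -9.54979499e-04] [-0.28208994 -1.09036902 -0.87901263]
```

View pics/scene1.png

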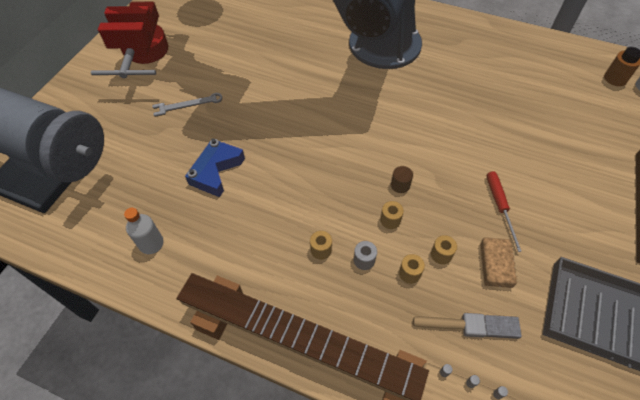

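View pics/side1.png

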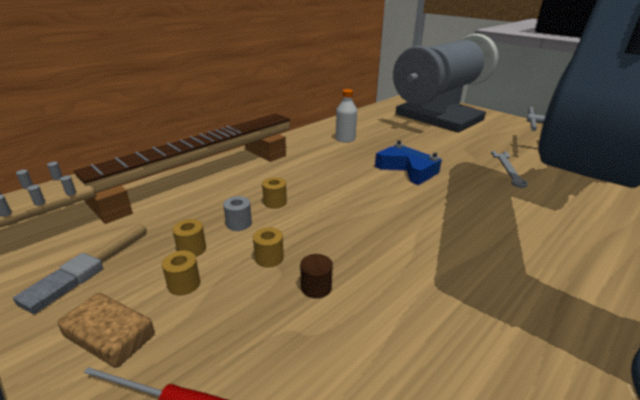

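The scene view shows the V-block at (215,167), with its mouth facing right and down. The candidates for brass are (392,214), (320,243), (412,267) and (445,248), and the bystanders are wood (402,179) and steel (365,254). The side view shows the same six parts: brass at (268,246), (274,192), (189,238) and (181,272), steel at (237,213), wood at (316,276). The brass at (392,214) stands in the row and looks nearest to the base, so I'll measure it and check with a crop.

Run:
```python
from h import *
for n in('scene','side'):
    c=robot.camera(n); im=c['image']; P=pts(c); hsv=cv2.cvtColor(im,cv2.COLOR_RGB2HSV)
    print(n)
    if n=='scene': cv2.imwrite('pics/crop1.png',cv2.resize(im[150:290,290:470,::-1],None,fx=4,fy=4,interpolation=cv2.INTER_CUBIC))
    top=((P[...,2]>.037)&(P[...,2]<.053)&(c['range_z']>0)&(P[...,0]>.3)&(P[...,0]<.8)&(abs(P[...,1])<.4)).astype(np.uint8)
    k,l,s,ce=cv2.connectedComponentsWithStats(top)
    for i in range(1,k):
        if s[i,4]<60: continue
        m=l==i; co=max(cv2.findContours(m.astype(np.uint8),0,1)[0],key=len)[:,0]
        W=np.array([plane(c,u,v,.045)[:2] for u,v in co]).astype(np.float32)
        (x,y),r=cv2.minEnclosingCircle(W)
        print(ce[i].round(),s[i,4],'circ',round(x,4),round(y,4),round(r,4),'med z',np.median(P[m][:,2]).round(4),'dist',np.hypot(x,y).round(3),hsv[m].mean(0).round())
    b=cv2.inRange(hsv,(105,120,40),(130,255,255))>0
    bt=b&(P[...,2]>.031)&(P[...,2]<.041)&(P[...,0]>.2)&(P[...,0]<.8)
    print('blue',bt.sum(),np.median(P[bt][:,2]))
    k,l,s,ce=cv2.connectedComponentsWithStats(bt.astype(np.uint8)); i=1+s[1:,4].argmax()
    co=max(cv2.findContours((l==i).astype(np.uint8),0,1)[0],key=len)
    for e in cv2.approxPolyDP(co,2.5,True)[:,0]: print(e,plane(c,*e,.036)[:2].round(4))
```

```text
scene
[214. 149.] 194 circ 0.5571 -0.2405 0.0366 med z 0.0384 dist 0.607 [104. 108. 117.]
[192. 173.] 86 circ 0.6308 -0.2455 0.0193 med z 0.0418 dist 0.677 [ 99.  44. 102.]
[402. 174.] 302 circ 0.4572 0.1858 0.0253 med z 0.0429 dist 0.494 [ 13. 127.  82.]
[392. 210.] 294 circ 0.5548 0.1921 0.0251 med z 0.0448 dist 0.587 [ 18. 139. 151.]
[320. 241.] 319 circ 0.6784 0.0793 0.0243 med z 0.0449 dist 0.683 [ 18. 139. 156.]
[445. 246.] 337 circ 0.5931 0.318 0.0254 med z 0.0445 dist 0.673 [ 18. 139. 153.]
[365. 251.] 336 circ 0.666 0.1711 0.0251 med z 0.0449 dist 0.688 [ 87.  11. 133.]
[412. 265.] 351 circ 0.6585 0.2689 0.0245 med z 0.0447 dist 0.711 [ 18. 139. 157.]
blue 1105 0.03652878594956715
[241 150] [ 0.526  -0.1839]
[223 143] [ 0.5235 -0.2332]
[217 147] [ 0.5395 -0.2403]
[209 144] [ 0.5387 -0.2623]
[193 165] [ 0.6064 -0.2652]
[198 173] [ 0.6215 -0.243 ]
[191 179] [ 0.6418 -0.249 ]
[217 188] [ 0.6409 -0.1829]
[220 182] [ 0.6242 -0.1847]
[215 163] [ 0.5822 -0.2214]
[238 156] [ 0.5443 -0.182 ]
side
[347. 126.] 103 circ 0.7815 -0.2516 0.0321 med z 0.0451 dist 0.821 [ 70.   8. 102.]
[398
[... 235 characters left out ...]
 122.]
[236. 205.] 381 circ 0.6569 0.1786 0.0296 med z 0.045 dist 0.681 [ 88.  16. 104.]
[187. 229.] 488 circ 0.649 0.2729 0.0285 med z 0.0451 dist 0.704 [ 20. 174. 124.]
[267. 238.] 510 circ 0.5457 0.1988 0.0283 med z 0.0452 dist 0.581 [ 20. 173. 126.]
[178. 263.] 660 circ 0.5843 0.3229 0.0276 med z 0.0451 dist 0.668 [ 20. 175. 126.]
[316. 266.] 697 circ 0.4483 0.1913 0.0271 med z 0.0429 dist 0.487 [ 12. 168.  59.]
blue 736 0.03654112658717283
[377 153] [ 0.6358 -0.1849]
[384 158] [ 0.6087 -0.1749]
[405 157] [ 0.5798 -0.2132]
[417 172] [ 0.5204 -0.1698]
[440 160] [ 0.518  -0.2562]
[432 162] [ 0.5247 -0.2344]
[428 155] [ 0.5504 -0.26  ]
[405 147] [ 0.612  -0.2598]
[394 146] [ 0.6332 -0.2458]
```

View pics/crop1.png

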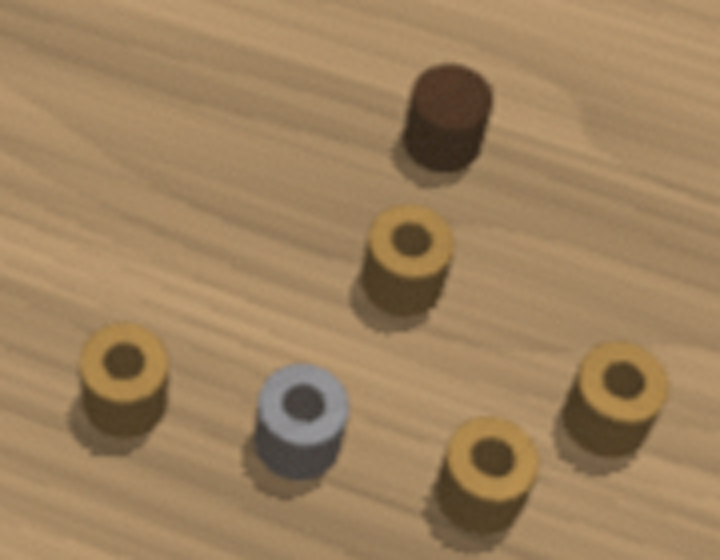

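The crop confirms the pick. The near sleeve is brass with a bore, at crop (410,260), between the dark wood (450,117) and the steel (302,420), and it is the brass nearest the base at 0.58 m. I'll push it with two slightly opened fingers from behind. First I'll go over the V-block and measure it from close by.

{"fn": "send_rows", "kwargs": {
  "increments": [0,0,0.1,2.6,3,0,0.35,0,0,0.1,2.6,3,0,0.35,0,0,0.1,2.6,3,0,0.35,0,0,0.1,2.6,3,0,0.35,0,0,0.1,2.6,3,0,0.35,0,0,0.1,2.6,3,0,0.35,0,0,0.1,2.6,3,0,0.35,0,0,0.1,2.6,3,0,0.35,0,0,0.1,2.6,3,0,0.35,0,0,0.1,2.6,3,0,0.35,0,0,0.1,2.6,3,0,0.35,0,0,0.1,2.6,3,0,0.35,0,0,0.1,2.6,3,0,0.35,0,0,0.02,2.6,3,0,0.35,0,0,0,1.6,3,0,0.35,0,0,0,0,0,0,0.35]
}}

```text
time: 1.53
position: [0.5369, -0.1501, 0.2304]
tool_rot: [0.705, 0.709, 0.001, -0.0]
ft_force: [-0.3, -0.6, 0.5]
grip_width: 0.0307
grip_force: 0.0
```

Run:
```python
from h import *
c=save('wrist','w1.png'); o=robot.get_obs(); print(o['time'],o['position'],o['tool_rot'],o['q'],o['grip_width'],o['ft_force'])
print(-c['R'].T@c['t'],c['R'],c['fx'],c['cx'],c['cy'])
```

```text
1.5833 [ 0.53550436 -0.15257264  0.23028808] [ 7.05542269e-01  7.08667764e-01  8.34047861e-05 -3.16546966e-04] [-4.78442313e-01  4.36269080e-01  1.60537171e+00  3.91596854e-04
  1.10050576e+00 -4.83039981e-01] 0.030370697573784487 [-1.01974663 -0.4994245  -0.78095671]
[ 0.53700336 -0.07968673  0.38472967] [[ 0.99999056  0.00417195  0.00121397]
 [ 0.00372263 -0.9667234   0.25579681]
 [ 0.00224074 -0.25578988 -0.96672981]] 309.70691628693146 320.00430837428326 204.01684846907443
```

View pics/w1.png

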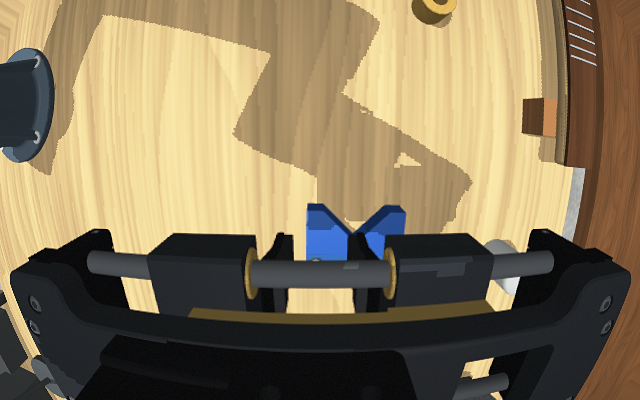

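The wrist view shows the V mouth between (308,205) and (405,210), with its corner near (352,236) and the fingers hiding the rest. I'll shift toward −y so the whole block is in view.

{"fn": "send_rows", "kwargs": {
  "increments": [0,0,0,1.1,-4,0,0.35,0,0,0,1.1,-4,0,0.35,0,0,0,1.1,-4,0,0.35,0,0,0,1.1,-2,0,0.35,0,0,0,0,0,0,0.35]
}}

```text
time: 2.0
position: [0.5794, -0.3028, 0.2303]
tool_rot: [0.709, 0.705, -0.001, 0.003]
ft_force: [0.4, -0.0, 0.6]
grip_width: 0.0305
grip_force: 0.0
```

```bash
cat >> h.py <<'E'
def wplane(c,uv,z):
    uv=np.atleast_2d(uv).astype(float)-[c['cx'],c['cy']]; r=np.hypot(*uv.T)+1e-9; th=r/c['fx']
    d=np.c_[uv/r[:,None]*np.sin(th)[:,None],np.cos(th)]@c['R']; o=-c['R'].T@c['t']
    return (o+d*((z-o[2])/d[:,2])[:,None])[:,:2]
def wpts(c):
    v,u=np.mgrid[0:400,0:640]; uv=np.stack([u-c['cx'],v-c['cy']],-1); r=np.hypot(uv[...,0],uv[...,1])+1e-9; z=c['range_z']
    P=np.concatenate([uv/r[...,None]*(np.tan(r/c['fx'])*z)[...,None],z[...,None]],-1)
    return (P-c['t'])@c['R']
E
python3 - <<'E'
from h import *
c=save('wrist','w2.png'); print(robot.get_obs()['position'])
im=c['image'];P=wpts(c);hsv=cv2.cvtColor(im,cv2.COLOR_RGB2HSV)
b=(cv2.inRange(hsv,(100,100,30),(130,255,255))>0)&(P[...,2]>.031)&(P[...,2]<.04)&(P[...,0]>.4)&(P[...,0]<.75)
print(b.sum(),np.median(P[b][:,2]))
co=max(cv2.findContours(b.astype(np.uint8),0,1)[0],key=len)
for e in cv2.approxPolyDP(co,2.5,True)[:,0]: print(e,wplane(c,e,.036)[0].round(4))
W=wplane(c,co[:,0],.036)
np.save('vc.npy',W)
E
```

```text
[ 0.57802711 -0.29950785  0.22992201]
5976 0.03594774500867325
[267  79] [ 0.5223 -0.1811]
[267 136] [ 0.5212 -0.2461]
[272 130] [ 0.5271 -0.2395]
[280 130] [ 0.5361 -0.2397]
[286 137] [ 0.5428 -0.2478]
[285 144] [ 0.5415 -0.2557]
[279 149] [ 0.5345 -0.2613]
[273 149] [ 0.5276 -0.2611]
[267 141] [ 0.521  -0.2518]
[268 151] [ 0.5218 -0.2632]
[371 152] [ 0.6386 -0.2653]
[371 145] [ 0.6385 -0.2573]
[365 150] [ 0.6317 -0.2631]
[358 149] [ 0.6236 -0.262 ]
[353 144] [ 0.6179 -0.2563]
[353 137] [ 0.6179 -0.2484]
[359 131] [ 0.6246 -0.2415]
[366 131] [ 0.6325 -0.2414]
[371 136] [ 0.6383 -0.247 ]
[373  80] [ 0.6404 -0.1831]
[356  79] [ 0.6213 -0.1825]
[319 113] [ 0.5799 -0.2214]
[284  78] [ 0.5414 -0.1808]
```

View pics/w2.png

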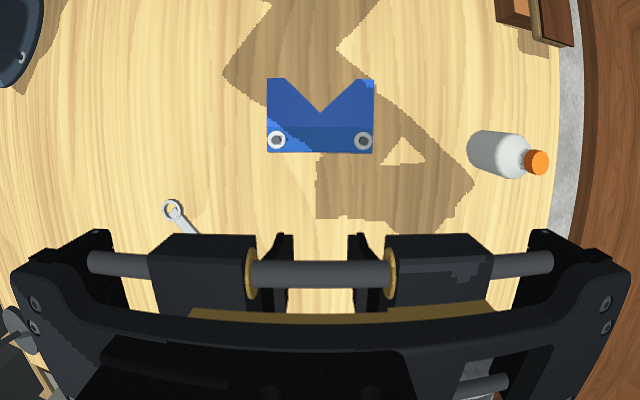

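The view shows the whole block, with V tips at (284,78) and (356,79) and the corner at (319,113). That puts the corner at (0.580,−0.222) with x nearly +y, so the seat is about (0.581,−0.189). The 80 mm tip spacing matches the given size. Next I'll look at the brass sleeve from close by.

{"fn": "send_rows", "kwargs": {
  "increments": [0,0,0,-0.25,4,0,0.35,0,0,0,-0.25,4,0,0.35,0,0,0,-0.25,4,0,0.35,0,0,0,-0.25,4,0,0.35,0,0,0,-0.25,4,0,0.35,0,0,0,-0.25,4,0,0.35,0,0,0,-0.25,4,0,0.35,0,0,0,-0.25,4,0,0.35,0,0,0,-0.25,4,0,0.35,0,0,0,-0.25,4,0,0.35,0,0,0,-0.25,4,0,0.35,0,0,0,0,0,0,0.35]
}}

```text
time: 3.05
position: [0.5478, 0.1511, 0.2306]
tool_rot: [0.705, 0.709, 0.0, -0.002]
ft_force: [-0.0, -0.3, -0.1]
grip_width: 0.0304
grip_force: 0.0
```

```bash
cat > tops.py <<'E'
from h import *
def tops(c):
    P=wpts(c); top=((P[...,2]>.040)&(P[...,2]<.05)&(c['range_z']>0)&(P[...,0]>.35)&(P[...,0]<.8)).astype(np.uint8)
    k,l,s,ce=cv2.connectedComponentsWithStats(top)
    for i in range(1,k):
        if s[i,4]<100: continue
        co=max(cv2.findContours((l==i).astype(np.uint8),0,1)[0],key=len)[:,0]
        (x,y),r=cv2.minEnclosingCircle(wplane(c,co,.045).astype(np.float32))
        print(ce[i].round(),s[i,4],round(x,4),round(y,4),round(r,4),cv2.cvtColor(c['image'],cv2.COLOR_RGB2HSV)[l==i].mean(0).round())
E
python3 - <<'E'
from tops import *
c=save('wrist','w3.png'); o=robot.get_obs(); print(o['position'],o['tool_rot'],o['time']); tops(c)
E
```

```text
[0.54847486 0.14796931 0.2305013 ] [ 7.05223787e-01  7.08984130e-01 -4.98275258e-04 -8.16313547e-04] 3.1
[359.  39.] 1003 0.5896 0.319 0.0239 [ 23. 137. 236.]
[416.  84.] 969 0.655 0.2704 0.0235 [ 22. 139. 235.]
[324. 147.] 1036 0.5513 0.1952 0.0235 [ 24. 130. 247.]
[237. 155.] 1189 0.4537 0.1885 0.0237 [ 12. 141.  78.]
[420. 168.] 924 0.6624 0.1748 0.0235 [ 88.   9. 170.]
[424. 230.] 171 0.6739 0.0974 0.0178 [ 20. 148. 165.]
```

View pics/w3.png

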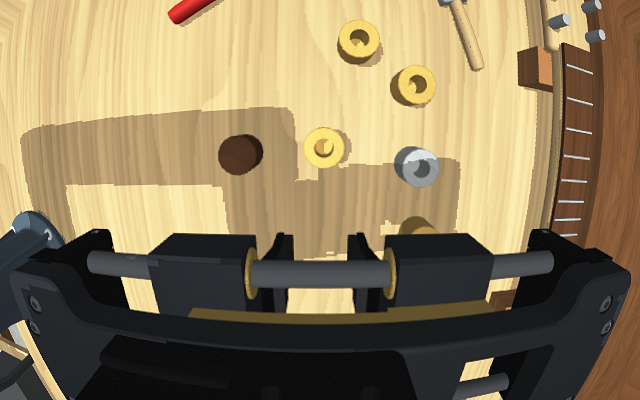

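The view shows brass at (324,147), wood at (237,155), steel at (416,167) and other brass at (359,40), (416,84) and (416,230). Tool height and the 23.5 mm radius check out, giving brass at (0.5513,0.1952). I'll come down behind it (+y side) with the fingers 30 mm apart.

{"fn": "send_rows", "kwargs": {
  "increments": [0,0,0,0.1,3.4,-2,0.35,0,0,0,0.1,3.4,-2,0.35,0,0,0,0.1,3.4,-2,0.35,0,0,0,0,0,-3,0.35,0,0,0,0,0,-4,0.35,0,0,0,0,0,-3.5,0.35,0,0,0,0,0,-2.5,0.35,0,0,0,0,0,-1.5,0.35,0,0,0,0,0,0,0.35,0,0,0,0,0,0,0.35]
}}

```text
time: 3.93
position: [0.5532, 0.245, 0.025]
tool_rot: [0.708, 0.706, -0.001, -0.001]
ft_force: [1.1, 0.8, 1.1]
grip_width: 0.0306
grip_force: 0.0
```

Run:
```python
from h import *
c=save('side','s2.png')
for i in range(3):
    o=robot.get_obs(); print(o['position'],o['tool_rot'],o['ft_force'],o['time'],o['grip_width']); robot.camera('side')
cv2.imwrite('pics/s2.png',cv2.resize(c['image'][150:330,130:400,::-1],None,fx=2.5,fy=2.5))
```

```text
[0.5543676  0.24546544 0.02614637] [7.07817757e-01 7.06395076e-01 2.87546542e-05 1.34051541e-04] [0.02393647 0.32445021 0.3696069 ] 3.9833 0.030532426040362128
[0.55498207 0.24585271 0.02689704] [7.07764438e-01 7.06447781e-01 8.29110822e-04 5.87442141e-04] [ 0.38090097 -0.39932599  0.65834977] 4.0333 0.030432251479606987
[0.5552447  0.24610088 0.02726936] [0.70765894 0.70655268 0.00121537 0.00081176] [-0.01266638 -0.02101368 -0.18704938] 4.0833 0.030368861140317466
```

View pics/s2.png

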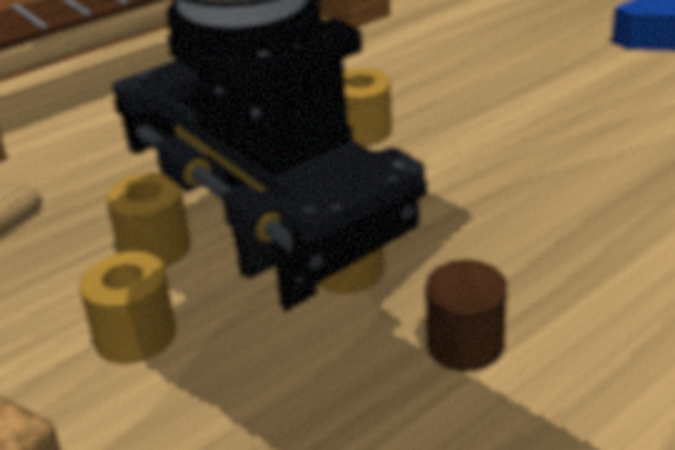

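The crop shows the fingers behind the brass sleeve (345,270), between it and the other brass (130,305), with the wood clear at (465,313). I'll lower 8 mm more and start pushing.

{"fn": "send_rows", "kwargs": {
  "increments": [0,0,0,-0.3,0,-0.8,0.35,0,0,0,0,-0.5,0,0.35,0,0,0,0,-0.8,0,0.35,0,0,0,0,-0.5,0,0.35,0,0,0,0,-0.4,0,0.35,0,0,0,0,-0.4,0,0.35,0,0,0,0,-0.6,0,0.35,0,0,0,0.1,-0.8,0,0.35,0,0,0,0.1,-1,0,0.35,0,0,0,0.1,-1,0,0.35,0,0,0,0.1,-1,0,0.35,0,0,0,0.1,-1,0,0.35,0,0,0,0.1,-1,0,0.35,0,0,0,0.1,-1,0,0.35,0,0,0,0,0,0,0.35]
}}

```text
time: 5.38
position: [0.5585, 0.1438, 0.0175]
tool_rot: [0.708, 0.706, -0.0, 0.0]
ft_force: [0.5, -0.1, 0.8]
grip_width: 0.0304
grip_force: 0.0
```

Run:
```python
from h import *
c=save('side','s3.png'); o=robot.get_obs(); print(o['position'],o['tool_rot'],o['ft_force'],o['time'])
cv2.imwrite('pics/s3.png',cv2.resize(c['image'][110:330,130:450,::-1],None,fx=2.3,fy=2.3))
for n in('scene','side'):
    c=robot.camera(n); P=pts(c); h=cv2.cvtColor(c['image'],cv2.COLOR_RGB2HSV)
    m=(P[...,2]>.041)&(P[...,2]<.05)&(P[...,0]>.5)&(P[...,0]<.62)&(P[...,1]>0)&(P[...,1]<.2)&(h[...,1]>100)&(c['range_z']>0)
    print(n,m.sum(),P[m].min(0),P[m].max(0),P[m].mean(0)) if m.any() else print(n,0)
```

```text
[0.5583038  0.14451871 0.01747402] [ 7.07901025e-01  7.06311442e-01 -4.33182656e-04  3.13936861e-04] [-0.23433721  0.46810458  0.32701169] 5.4333
scene 12 [0.53860509 0.09218299 0.04360987] [0.56681164 0.12565169 0.04862173] [0.54870139 0.10885215 0.04532415]
side 65 [0.5288502  0.13592544 0.04109539] [0.58354305 0.15776737 0.04989112] [0.54774124 0.1513509  0.0457352 ]
```

View pics/s3.png

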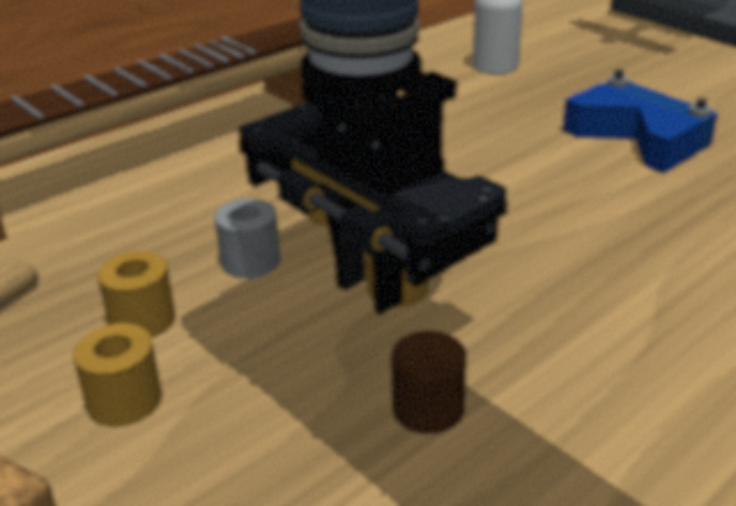

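The crop shows the sleeve upright in front of the fingers (400,290), with the steel (247,238) and wood (428,380) undisturbed. I'll continue the push.

{"fn": "send_rows", "kwargs": {
  "increments": [0,0,0,0.04,-0.5,0,0.35,0,0,0,0.08,-1,0,0.35,0,0,0,0.08,-1,0,0.35,0,0,0,0.08,-1,0,0.35,0,0,0,0.08,-1,0,0.35,0,0,0,0.08,-1,0,0.35,0,0,0,0.08,-1,0,0.35,0,0,0,0.08,-1,0,0.35,0,0,0,0.08,-1,0,0.35,0,0,0,0.08,-1,0,0.35,0,0,0,0.08,-1,0,0.35,0,0,0,0.08,-1,0,0.35,0,0,0,0.08,-1,0,0.35,0,0,0,0.08,-1,0,0.35,0,0,0,0.08,-1,0,0.35,0,0,0,0.08,-1,0,0.35,0,0,0,0.08,-1,0,0.35,0,0,0,0.08,-1,0,0.35,0,0,0,0.08,-1,0,0.35,0,0,0,0.08,-1,0,0.35]
}}

```text
time: 7.2
position: [0.5735, -0.0495, 0.0175]
tool_rot: [0.707, 0.707, -0.0, -0.0]
ft_force: [-0.3, 3.5, -0.3]
grip_width: 0.0307
grip_force: 1.4
```

{"fn": "send_rows", "kwargs": {
  "increments": [0,0,0,0.08,-1,0,0.35,0,0,0,0.08,-1,0,0.35,0,0,0,0.08,-1,0,0.35,0,0,0,0.08,-1,0,0.35,0,0,0,0.08,-1,0,0.35,0,0,0,0.08,-1,0,0.35,0,0,0,0.08,-1,0,0.35,0,0,0,0.08,-0.5,0,0.35,0,0,0,0,0,0,0.35]
}}

```text
time: 7.95
position: [0.5806, -0.1256, 0.0176]
tool_rot: [0.708, 0.706, -0.0, 0.001]
ft_force: [0.4, -0.1, -0.6]
grip_width: 0.0305
grip_force: 0.0
```

```bash
cat > chk.py <<'E'
from h import *
def chk(f=None):
    o=robot.get_obs(); print(o['position'],o['tool_rot'],o['ft_force'],o['time'])
    for n in('scene','side'):
        c=robot.camera(n); P=pts(c); h=cv2.cvtColor(c['image'],cv2.COLOR_RGB2HSV)
        m=(P[...,2]>.041)&(P[...,2]<.05)&(P[...,0]>.53)&(P[...,0]<.63)&(P[...,1]>-.23)&(P[...,1]<-.1)&(h[...,1]>100)&(h[...,0]<35)&(c['range_z']>0)
        print(n,m.sum(),*( (P[m].min(0).round(4),P[m].max(0).round(4)) if m.any() else ()))
        if f and n=='scene': cv2.imwrite('pics/'+f,cv2.resize(c['image'][110:230,140:320,::-1],None,fx=4,fy=4,interpolation=cv2.INTER_CUBIC))
E
python3 -c "
from chk import *
chk('v1.png')"
```

```text
[ 0.58059541 -0.12560176  0.01764722] [ 7.07809043e-01  7.06403250e-01 -8.28216842e-05  8.94959173e-04] [ 0.35599186 -0.05017981 -0.60918878] 7.95
scene 9 [ 0.563  -0.1682  0.043 ] [ 0.5666 -0.147   0.0473]
side 92 [ 0.5515 -0.1707  0.0411] [ 0.6055 -0.1114  0.0495]
```

View pics/v1.png

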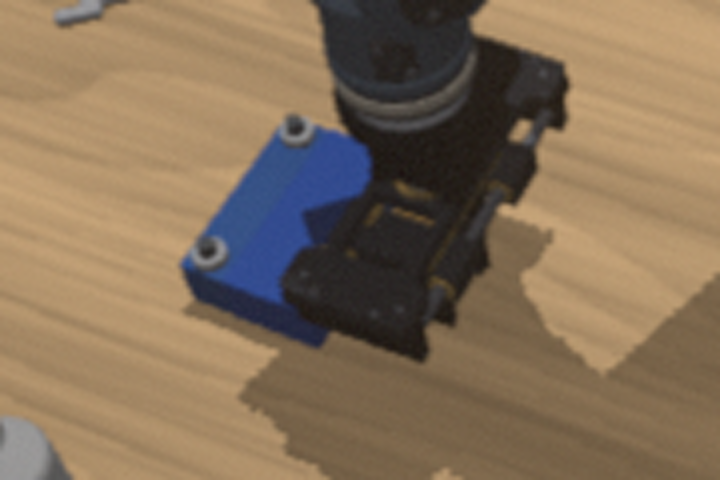

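The crop shows the gripper in front of the V, clear of the bolts at (297,130) and (208,250), with the sleeve hidden below it. I'll go slowly now and watch the force.

{"fn": "send_rows", "kwargs": {
  "increments": [0,0,0,0,-0.4,0,0.35,0,0,0,0,-0.4,0,0.35,0,0,0,0,-0.4,0,0.35,0,0,0,0,-0.4,0,0.35,0,0,0,0,-0.4,0,0.35,0,0,0,0,-0.4,0,0.35,0,0,0,0,-0.4,0,0.35,0,0,0,0,-0.2,0,0.35]
}}

```text
time: 8.72
position: [0.5801, -0.1542, 0.0176]
tool_rot: [0.708, 0.707, 0.0, 0.0]
ft_force: [-0.1, 3.9, 2.1]
grip_width: 0.0307
grip_force: 2.0
```

{"fn": "send_rows", "kwargs": {
  "increments": [0,0,0,0,-0.1,0,0.35,0,0,0,0,-0.1,0,0.35,0,0,0,0,-0.1,0,0.35]
}}

```text
time: 8.97
position: [0.58, -0.1565, 0.0176]
tool_rot: [0.707, 0.707, 0.0, -0.0]
ft_force: [-0.8, 4.0, 2.1]
grip_width: 0.0304
grip_force: 2.1
```

{"fn": "send_rows", "kwargs": {
  "increments": [0,0,0,0,-0.1,0,0.35,0,0,0,0,-0.1,0,0.35]
}}

```text
time: 9.13
position: [0.58, -0.1584, 0.0176]
tool_rot: [0.707, 0.707, 0.0, -0.0]
ft_force: [-0.4, 5.2, 3.1]
grip_width: 0.0303
grip_force: 2.1
```

{"fn": "send_rows", "kwargs": {
  "increments": [0,0,0,0,-0.1,0,0.35,0,0,0,0,-0.1,0,0.35]
}}

```text
time: 9.3
position: [0.58, -0.1605, 0.0176]
tool_rot: [0.707, 0.707, 0.0, -0.0]
ft_force: [-0.4, 4.6, 2.4]
grip_width: 0.0306
grip_force: 2.1
```

{"fn": "send_rows", "kwargs": {
  "increments": [0,0,0,0,-0.1,0,0.35]
}}

```text
time: 9.38
position: [0.58, -0.1616, 0.0176]
tool_rot: [0.707, 0.707, 0.0, -0.0]
ft_force: [-0.8, 5.3, 3.3]
grip_width: 0.0303
grip_force: 2.1
```

{"fn": "send_rows", "kwargs": {
  "increments": [0,0,0,0,-0.1,0,0.35]
}}

```text
time: 9.47
position: [0.5799, -0.1619, 0.0175]
tool_rot: [0.708, 0.706, 0.0, -0.001]
ft_force: [0.9, 9.8, 3.5]
grip_width: 0.0305
grip_force: 4.2
```

{"fn": "send_rows", "kwargs": {
  "increments": [0,0,0,0,-0.05,0,0.35,0,0,0,0,0,0,0.35]
}}

```text
time: 9.63
position: [0.58, -0.1619, 0.0176]
tool_rot: [0.708, 0.707, 0.001, -0.001]
ft_force: [0.6, 8.1, 4.2]
grip_width: 0.0306
grip_force: 3.8
```

The sleeve is seated where predicted, with a firm stop at 8–10 N. I'll back off straight, then go up and over to look.

{"fn": "send_rows", "kwargs": {
  "increments": [0,0,0,0,0.2,0,0.35,0,0,0,0,0.5,0,0.35,0,0,0,0,1.5,0,0.35,0,0,0,0,2,0,0.35,0,0,0,0,0.5,2,0.35,0,0,0,0,0,4,0.35,0,0,0,0,0,4,0.35,0,0,0,0,0,4,0.35,0,0,0,0,0,4,0.35,0,0,0,0,-2,3,0.35,0,0,0,0,-4,0,0.35,0,0,0,0,-4,0,0.35,0,0,0,0,-4,0,0.35,0,0,0,0,-2,0,0.35,0,0,0,0,0,0,0.35,0,0,0,0,0,0,0.35]
}}

```text
time: 10.97
position: [0.5797, -0.2768, 0.227]
tool_rot: [0.708, 0.706, -0.0, -0.0]
ft_force: [-0.0, 1.5, -0.4]
grip_width: 0.0304
grip_force: 0.0
```

Run:
```python
from tops import *
c=save('wrist','w4.png'); o=robot.get_obs(); print(o['position'],o['ft_force'],o['time']); tops(c)
P=wpts(c);h=cv2.cvtColor(c['image'],cv2.COLOR_RGB2HSV)
m=(P[...,2]>.042)&(P[...,2]<.05)&(abs(P[...,0]-.581)<.03)&(abs(P[...,1]+.189)<.03)
A=np.c_[P[m][:,:2]-[.581,-.189],np.ones(m.sum())]; print('tilt,z',np.linalg.lstsq(A,P[m][:,2],rcond=None)[0])
b=(cv2.inRange(h,(100,100,30),(130,255,255))>0)&(P[...,2]>.031)&(P[...,2]<.04)&(P[...,0]>.4)&(P[...,0]<.75)
co=max(cv2.findContours(b.astype(np.uint8),0,1)[0],key=len)
for e in cv2.approxPolyDP(co,2.5,True)[:,0]:
    w=wplane(c,e,.036)[0]
    if w[1]>-.235: print(e,w.round(4))
cv2.imwrite('pics/w4.png',cv2.resize(c['image'][30:190,220:420,::-1],None,fx=3.5,fy=3.5,interpolation=cv2.INTER_CUBIC))
s=robot.camera('scene');Q=pts(s)
for n,x,y in(('wood',.4537,.1885),('steel',.6624,.1748)):
    m=(abs(Q[...,0]-x)<.05)&(abs(Q[...,1]-y)<.05)&(Q[...,2]>.04)&(Q[...,2]<.05)
    print(n,Q[m].mean(0))
```

```text
[ 0.57962667 -0.27541784  0.22698866] [-0.18391798  1.05077788 -0.54347045] 11.0167
[320. 106.] 1068 0.5806 -0.1875 0.0232 [ 20. 147. 194.]
[277. 163.] 219 0.5328 -0.2492 0.0102 [ 89.  13. 200.]
[484. 170.] 150 0.7933 -0.2586 0.0259 [ 59.   8. 138.]
[363. 164.] 222 0.6273 -0.2514 0.0104 [ 91.  18. 140.]
tilt,z [-0.00248272  0.00248517  0.04492571]
[268 102] [ 0.5229 -0.1811]
[374 103] [ 0.6403 -0.1826]
[358 102] [ 0.6224 -0.182 ]
[319 136] [ 0.5792 -0.2203]
[286 102] [ 0.5431 -0.1818]
wood [0.45438902 0.18486602 0.04308215]
steel [0.66547799 0.17254283 0.04481129]
```

View pics/w4.png

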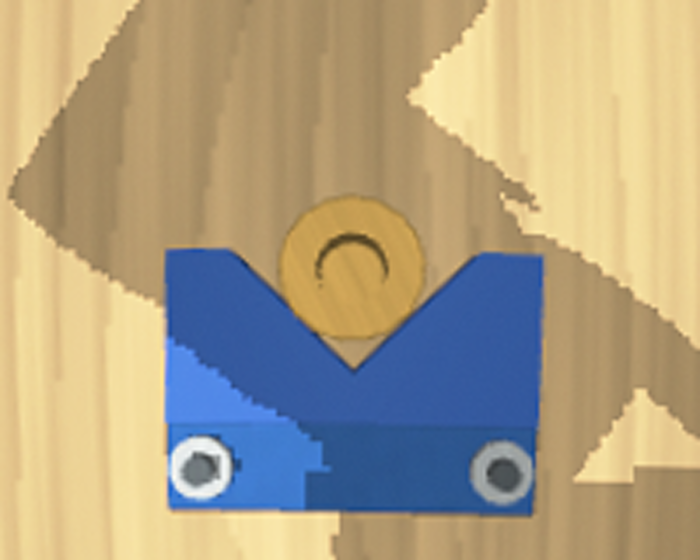

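The crop shows the sleeve at (352,267), upright (tilt about 0.2°) and touching both faces. Its axis is 32.8 mm from the V corner (352,368), against 32.5 mm nominal. Wood and steel are still in place and the arm is clear.

```bash
python3 -c "
from rig import robot
print(robot.hand_in())"
```

```text
the job is handed in; nothing more can be done
None
```

The brass sleeve nearest the robot was slid along the bench into the V-block, pressed home with 8–10 N and released: it stands upright against both faces, its axis 32.8 mm from the V's corner (32.5 mm nominal), the steel sleeve and wooden blank still stand where they were, and the job was handed in at about 11 s.

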